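# Key the vial carousel onto its locating pin

### The arm

A 6-joint arm with a two-finger parallel gripper is mounted at the origin on a cart in front of the work surface, level with it; the furniture and walls round the work are solid. World frame = base frame: x ahead of the robot, y to its left, z up, the work surface at z = 0. Lengths are in m, angles in degrees, forces in N, time in s.
With the tool pointing down it reaches from about 0.375 to 0.9 m from the base axis. Payload 3.1 kg.
Tool frame: the origin (TCP) lies at the very end of the fingers, on their centre line; the grasp point (between the pads) lies 19 mm behind it; z points along the fingers, y is the line along which they close (so a half turn about z gives the same grasp; the last joint's range is limited). The gripper opens to 87 mm and grips with 3 to 60 N. Pads are 19 mm wide; open, the fingers measure 117 mm over their backs; the gripper's body (75 mm by 190 mm) begins 51 mm behind the grasp point.
Start: joints at [-83.738, 30.224, 82.088, -0, 67.689, -10.227], TCP at [0.177, -0.599, 0.223] pointing down, gripper open.
Joint ranges: [-176.69, 176.69], [-43.24, 126.21], [12.49, 139.97], [-82, 262], [0, 151.66], [-163.58, 163.58]. Speed limits (degrees/s): [159.86, 159.86, 180, 180, 180, 180].

### API

Orientations are given as a 3x3 rotation matrix whose columns are the frame's x, y, z axes.
In Python, from rig import bot gives the robot as it stands.
- The arm moves only by the tool move_arm, never from a script. Its argument "increments" is a list of rows, each an object with "xyz": the shift along the tool's x, y, z in mm, a list of three; "roll": the turn about the tool's z in rad; "grip": the opening in per cent of the stroke, from 0 (shut) to 100 (fully open). A call has 1 to 5 rows; each row shifts and turns the commanded pose from where the row before left it, along the tool's axes as they then stand; what a row does not reach is not made up. A row lasts 1/12 s, in which the tool goes at most 41.7 mm and 7.16 degrees, less where a joint would pass 70% of its speed; a pose out of reach is approached as far as the arm can. A call is refused whole if a number of a shift passes 41.7 or a number of a turn 0.125, either way. A call with a gripper value outside its range is refused whole. The fingers move at their own pace and stop on an object; the grip force is fixed at half the most. Time passes only in rows, so rows that do not move let the fingers close. It gives the time, the measured TCP pose, the force, the opening and the grip force at its end, in the units of the state.
- bot.read_state(): the state, without advancing time (a new reading comes with each control period).
- bot.capture(name): name is "scene" or "top" or "wrist"; returns (picture, depth): 384x512x3 uint8, red, green, blue; 384x512 float32, m along the optical axis (not along the pixel's ray), 0 where there is no reading.
- bot.camera_model(name): a dict with "intrinsics" (3x3 intrinsics, pixels), "D" ([k1, k2, p1, p2, k3] as OpenCV has them; the pictures are not rectified), "rvec" (rotation vector, rad) and "tvec" (3), from world to camera coordinates, as OpenCV has them; the wrist camera has in their place "tool_from_camera" (4x4, takes a point from camera to tool coordinates, whose origin is the TCP and whose axes are the flange's). Camera axes: x right, y down, z forward; pixel columns grow to the right and rows downward; lengths in m; the calibration is good to about 2 mm. A picture is of the moment at which its call begins: read the wrist's pose just before it. camera_model takes no time and is no camera call.
- bot.hand_in(): hands the job in; it is judged then, once.
Trained networks look in the newest picture that a camera, given by its name, has taken for a name from the list of things; names that differ only in an ending like _2 or _b are one class to them, and where a whole thing is asked for, a point or a joint stands for the part that bears it (a point fixed in the world has none). Each returns a list of dicts, best first, with "conf" (0 to 1); they miss things now and then, are a little off and sometimes report something else, mostly with a low value. They report only what shows in the picture. A call takes as long as a camera call. They do not tell look-alikes from the thing itself.
- bot.spot_in(label, camera): "at" ([x, y, z] in m, in the coordinates of the camera as it stood for that picture, good to about 4 mm: the middle of the surface that is visible of it).
- bot.trace(label, camera): "mask" (384x512 bool, what is visible of it).
The state is a dict: "time_s": time; "joint_positions": joint angles; "qvel": joint speeds; "tau": joint torques, N m; "position": TCP position; "tcp_rot": TCP orientation; "force": force on the tool from outside, world axes, zero at the start; "moment": the same for the moment, N m; "opening": opening from 0.0 (shut) to 1.0 (fully open); "grasp_force": force on a finger pad.
Only numpy, scipy, OpenCV 4.12 (cv2) and the standard library are available. Lean on these libraries where they do the work, as an engineer would, in place of code of your own. Each camera call takes 0.05 s, during which the arm holds its last target. There are 200 camera calls.

### The job

The white vial carousel sits turned and raised on the sampler. Push its blue stud round with the fingertips until the notch in the rim is over the sampler's locating pin, then press the carousel's hub down until it is fully seated on the pin, flat and all the way down, and take the hand away. Do not lift the carousel, and leave the cup and the bottles where they stand.

Things in the scene. Friction and masses are not known exactly. Their poses are not given: they have to be found in the camera images.
- carousel: White disc, 120 mm across, 10 mm thick, about 0.25 kg, turning on a 12 mm spindle (0.8 mm of play all round). Origin: centre of its underside; z up. Rim notch at its -x side (orange bar inboard of it), blue stud at +x. Vial caps 11 mm across stand 4 mm above its face on a 42 mm radius. Light friction: it stays where it is when the push stops.
- notch (a point): Point in the plane of the disc's underside, 56 mm from the disc's axis, in the middle of the rim notch (10 mm deep radially, 11 to 13 mm wide, open to the rim).
- stud (a point): Centre of the top of the blue finger stud: upright cylinder 14 mm in diameter, 26 mm tall above the disc's face, 47 mm from the disc's axis, diametrically opposite the notch.
- hub_top (a point): Centre of the flat top of the grey hub (23 mm across) on the disc's axis, 34 mm above the disc's underside: the place to press.
- sampler: Fixed white housing, 180 x 156 mm in x and y, top 34 mm above the worktop, with a round black deck 148 mm across, at 36 mm. Origin: centre of its underside, on the worktop, under the spindle axis; z up. The pin stands at its -x side: the carousel is lined up when its x axis and the sampler's point the same way.
- pin_tip (a point): Tip of the fixed steel pin: 7 mm thick with a 4 mm tapered top, 56 mm from the spindle axis, tip 50.5 mm above the worktop, 1.5 mm under the raised disc. Orange collar at its foot; an orange bar on the deck runs outward from it beyond the carousel's rim. The notch enters within about 2.5 degrees, a little more thanks to the taper.
- lift (a joint): Platform (aluminium, 92 mm across) that carries the carousel: 0 = raised (disc underside 52 mm above the worktop), 0.010 m = pressed fully down (42 mm above the worktop). Held by friction: a downward push of 4 to 6 N moves it, and it stays where it is left.
- cup_0: Specimen cup with a yellow lid, 64 mm across and 66 mm tall, bystander. Origin: centre of its underside.
- reagent_5: Small white bottle with a red cap, 36 mm across and 62 mm tall, bystander. Origin: centre of its underside.
- reagent_4: White bottle with a green cap, 62 mm across and 118 mm tall, bystander. Origin: centre of its underside.
There are look-alikes about, which are no part of the job. There is more than one size of the sampler; the job needs the larger. Of the things that look like the carousel, the smaller one is meant.

How it is judged:
By the outcome, as a careful person would: the job done as asked, in the order asked, and still so for the second after the job is handed in, with the robot touching nothing.
It also fails if it takes over 51 s, if anything falls off the work surface, if the arm or the gripper's body presses on something with over 40 N, if the wrist force passes 120 N, or if a joint passes its speed limit or range.

## Working session

There is one attempt and no reset: what is moved stays moved. The work goes in short steps, Python scripts to look and compute and a tool call to move; the robot and the scene stay as the last step left them, time stands still between calls to the robot, and variables do not carry over. Pictures are saved under pics/ and viewed, at most 10 in all, crops included, and the job is handed in when it is done.

Besides the shell and the picture viewer there is one more tool, called after "Emit:" by a JSON object that holds its "fn" and its "kwargs", one argument or row to a line. move_arm: Moves the arm, as the interface text tells. Its arguments: {"type":"object","properties":{"increments":{"type":"array"}},"required":["increments"]}

```bash
mkdir -p pics; cat > h.py <<'E'
import numpy as np, cv2
from rig import bot
def cam2world(name,P,st=None):
    m=bot.camera_model(name); P=np.atleast_2d(P)
    if name=="wrist":
        st=st or bot.read_state(); T=np.array(m["tool_from_camera"]); q=P@T[:3,:3].T+T[:3,3]
        return q@np.array(st["tcp_rot"]).T+np.array(st["position"])
    R=cv2.Rodrigues(np.array(m["rvec"],float))[0]; return (P-np.array(m["tvec"]).ravel())@R
def cloud(name,d,st=None):
    m=bot.camera_model(name); h,w=d.shape; v,u=np.mgrid[:h,:w]
    n=cv2.undistortPoints(np.stack([u,v],-1).reshape(-1,1,2).astype(np.float64),np.array(m["intrinsics"]),np.array(m["D"],float)).reshape(-1,2)
    P=np.c_[n,np.ones(len(n))]*d.reshape(-1,1)
    return cam2world(name,P,st).reshape(h,w,3)
E
python3 - <<'E'
from h import *
ims=[]
for n in("scene","top"):
    p,d=bot.capture(n); cv2.imwrite(f"pics/{n}0.png",p[:,:,::-1]); np.save(n+"_d.npy",d)
    for l in("carousel","sampler","stud","hub_top","pin_tip","notch","cup_0","reagent_5","reagent_4"):
        try:
            for r in bot.spot_in(l,n): print(n,l,round(r["conf"],2),cam2world(n,r["at"]).round(3))
        except Exception as e: print(n,l,e)
print(bot.read_state()["tcp_rot"],bot.read_state()["time_s"])
E
```

```text
scene carousel 0.9 [[0.424 0.108 0.013]]
scene carousel 0.86 [[ 0.559 -0.081  0.062]]
scene sampler 0.81 [[ 0.521 -0.043  0.03 ]]
scene stud 0.79 [[0.425 0.109 0.011]]
scene stud 0.75 [[ 0.561 -0.083  0.059]]
scene hub_top 0.98 [[ 0.562 -0.086  0.061]]
scene pin_tip 0.95 [[0.773 0.029 0.028]]
scene pin_tip 0.93 [[ 0.518 -0.047  0.031]]
scene notch 0.87 [[ 0.562 -0.079  0.063]]
scene notch 0.76 [[0.424 0.115 0.015]]
scene reagent_5 0.78 [[0.575 0.282 0.077]]
scene reagent_5 0.62 [[0.45  0.273 0.035]]
scene reagent_4 0.78 [[0.575 0.282 0.077]]
scene reagent_4 0.62 [[0.45  0.273 0.035]]
top carousel 0.92 [[0.43  0.106 0.012]]
top carousel 0.84 [[ 0.565 -0.087  0.063]]
top sampler 0.82 [[ 0.543 -0.082  0.032]]
top sampler 0.82 [[0.784 0.019 0.022]]
top stud 0.87 [[0.433 0.106 0.015]]
top stud 0.83 [[ 0.57  -0.089  0.06 ]]
top hub_top 0.74 [[ 0.565 -0.088  0.059]]
top hub_top 0.65 [[0.43  0.109 0.015]]
top pin_tip 0.74 [[ 0.54  -0.08   0.027]]
top pin_tip 0.74 [[0.783 0.02  0.027]]
top notch 0.69 [[ 0.567 -0.088  0.062]]
top notch 0.56 [[0.436 0.11  0.017]]
top reagent_5 0.82 [[0.587 0.258 0.083]]
top reagent_5 0.69 [[0.451 0.253 0.046]]
top reagent_4 0.82 [[0.587 0.258 0.083]]
top reagent_4 0.69 [[0.451 0.253 0.046]]
[[ 9.58878738e-01  2.83816078e-01  1.15918772e-05]
 [ 2.83816078e-01 -9.58878738e-01 -1.06262082e-05]
 [ 8.09931586e-06  1.34792062e-05 -1.00000000e+00]] 1.0
```

View pics/top0.png

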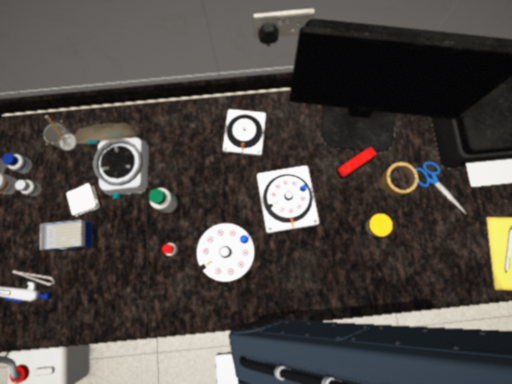

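View pics/scene0.png

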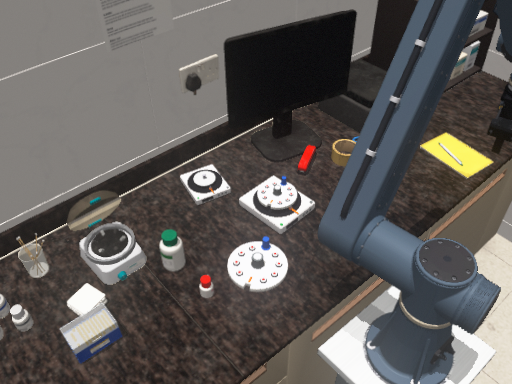

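The top view shows the job's sampler and carousel at about (288,198), with the blue stud at (304,188) and the pin's orange bar at (293,222). The loose large disc at (226,252) and the small sampler at (244,130) are look-alikes. I'll go closer with the wrist camera.

```bash
python3 - <<'E'
from h import *
s=bot.read_state();T=np.array(bot.camera_model("wrist")["tool_from_camera"]);print(T.round(3))
R=np.array(s["tcp_rot"]);p=np.array(s["position"])
# camera ray centre at z=.06 for tcp height .223
c=R@T[:3,3]+p; a=R@T[:3,2]; h=c+a*(c[2]-.06)/-a[2]; print(c,h)
print("tool shift mm",(R.T@(np.array([.56,-.085,.06])-h)*1000).round(1))
E
```

```text
[[-0.    -0.952 -0.306  0.085]
 [ 1.     0.    -0.001 -0.001]
 [ 0.001 -0.306  0.952 -0.163]
 [ 0.     0.     0.     1.   ]]
[ 0.25885148 -0.57412902  0.38560992] [ 0.15851071 -0.60363428  0.06      ]
tool shift mm [ 532.2 -383.4   -0. ]
```

Emit:
{"fn": "move_arm", "kwargs": {
  "increments": [
    {"xyz": [30, -21.5, 0]},
    {"xyz": [30, -21.5, 0]},
    {"xyz": [30, -21.5, 0]},
    {"xyz": [30, -21.5, 0]},
    {"xyz": [30, -21.5, 0]}
  ]
}}

```text
schema error: expected keys xyz, roll, grip
```

Emit:
{"fn": "move_arm", "kwargs": {
  "increments": [
    {"xyz": [30, -21.5, 0]},
    {"xyz": [30, -21.5, 0]},
    {"xyz": [30, -21.5, 0]},
    {"xyz": [30, -21.5, 0]},
    {"xyz": [30, -21.5, 0]}
  ]
}}

```text
schema error: expected keys xyz, roll, grip
```

Emit:
{"fn": "move_arm", "kwargs": {
  "increments": [
    {"xyz": [30, -21.5, 0], "grip": 0},
    {"xyz": [30, -21.5, 0], "grip": 0},
    {"xyz": [30, -21.5, 0], "grip": 0},
    {"xyz": [30, -21.5, 0], "grip": 0},
    {"xyz": [30, -21.5, 0], "grip": 0}
  ]
}}

```text
schema error: expected keys xyz, roll, grip
```

Emit:
{"fn": "move_arm", "kwargs": {
  "increments": [
    {"xyz": [30, -21.5, 0], "grip": 0},
    {"xyz": [30, -21.5, 0], "grip": 0},
    {"xyz": [0, 0, 0], "grip": 0},
    {"xyz": [0, 0, 0], "grip": 0}
  ]
}}

```text
schema error: expected keys xyz, roll, grip
```

Emit:
{"fn": "move_arm", "kwargs": {
  "increments": [
    {"xyz": [30, -21.5, 0], "roll": 0, "grip": 0},
    {"xyz": [30, -21.5, 0], "roll": 0, "grip": 0},
    {"xyz": [30, -21.5, 0], "roll": 0, "grip": 0},
    {"xyz": [30, -21.5, 0], "roll": 0, "grip": 0},
    {"xyz": [30, -21.5, 0], "roll": 0, "grip": 0}
  ]
}}

```text
time_s: 1.42
position: [0.2914, -0.4523, 0.2226]
tcp_rot: [[0.959, 0.283, 0.0], [0.283, -0.959, -0.0], [0.0, 0.0, -1.0]]
force: [0.2, 0.4, 0.6]
opening: 0.709
grasp_force: 0.0
```

Emit:
{"fn": "move_arm", "kwargs": {
  "increments": [
    {"xyz": [30, -21.5, 0], "roll": 0, "grip": 0},
    {"xyz": [30, -21.5, 0], "roll": 0, "grip": 0},
    {"xyz": [30, -21.5, 0], "roll": 0, "grip": 0},
    {"xyz": [30, -21.5, 0], "roll": 0, "grip": 0},
    {"xyz": [30, -21.5, 0], "roll": 0, "grip": 0}
  ]
}}

```text
time_s: 1.83
position: [0.405, -0.3065, 0.2228]
tcp_rot: [[0.959, 0.284, 0.0], [0.284, -0.959, -0.0], [0.0, 0.001, -1.0]]
force: [0.3, -0.6, 0.4]
opening: 0.325
grasp_force: 0.0
```

Emit:
{"fn": "move_arm", "kwargs": {
  "increments": [
    {"xyz": [30, -21.5, 0], "roll": 0, "grip": 0},
    {"xyz": [30, -21.5, 0], "roll": 0, "grip": 0},
    {"xyz": [30, -21.5, 0], "roll": 0, "grip": 0},
    {"xyz": [30, -21.5, 0], "roll": 0, "grip": 0},
    {"xyz": [30, -21.5, 0], "roll": 0, "grip": 0}
  ]
}}

```text
time_s: 2.25
position: [0.5184, -0.1607, 0.2228]
tcp_rot: [[0.959, 0.284, 0.0], [0.284, -0.959, -0.0], [0.0, 0.0, -1.0]]
force: [0.2, 0.1, -0.0]
opening: 0.02
grasp_force: 0.0
```

Emit:
{"fn": "move_arm", "kwargs": {
  "increments": [
    {"xyz": [30, -21.5, 0], "roll": 0, "grip": 0},
    {"xyz": [30, -21.5, 0], "roll": 0, "grip": 0},
    {"xyz": [0, 0, 0], "roll": 0, "grip": 0},
    {"xyz": [0, 0, 0], "roll": 0, "grip": 0}
  ]
}}

```text
time_s: 2.58
position: [0.5635, -0.1023, 0.2225]
tcp_rot: [[0.958, 0.288, 0.0], [0.288, -0.958, -0.0], [0.0, 0.0, -1.0]]
force: [-0.4, -0.3, -1.2]
opening: 0.004
grasp_force: 0.0
```

```bash
cat > m.py <<'E'
from h import *
import sys
def meas(tag):
    s=bot.read_state(); p,d=bot.capture("wrist"); X=cloud("wrist",d,s)
    cv2.imwrite(f"pics/{tag}.png",p[:,:,::-1]); np.savez(f"{tag}.npz",p=p,X=X)
    hsv=cv2.cvtColor(p,cv2.COLOR_RGB2HSV); H,S,V=cv2.split(hsv)
    for n,m in(("blue",(H>100)&(H<130)&(S>120)),("orange",(H>5)&(H<22)&(S>120))):
        k,l,st,c=cv2.connectedComponentsWithStats(m.astype(np.uint8))
        for i in range(1,k):
            if st[i,4]>25:
                q=X[l==i]; q=q[np.isfinite(q).all(1)]
                print(n,st[i],c[i].round(0),"mean",q.mean(0).round(4),"zmax",np.percentile(q[:,2],95).round(4))
    for l in("hub_top","stud"):
        for r in bot.spot_in(l,"wrist"): print(l,round(r["conf"],2),cam2world("wrist",r["at"],s).round(4))
    print(s["time_s"],np.round(s["position"],4),np.round(s["force"],1))
if __name__=="__main__": meas(sys.argv[1])
E
python3 m.py w1
```

```text
blue [280 150  18  14  63] [287. 154.] mean [ 0.5895 -0.1267  0.0654] zmax 0.0665
blue [285 157  14  13 141] [291. 163.] mean [ 0.5871 -0.1295  0.0888] zmax 0.0898
blue [ 99 194  20   9  64] [109. 197.] mean [0.4711 0.0527 0.0174] zmax 0.0187
blue [ 90 207  15  14 166] [ 97. 214.] mean [0.4646 0.0507 0.0528] zmax 0.0519
orange [197 165  12   4  33] [202. 166.] mean [ 0.5528 -0.0493  0.0634] zmax 0.0642
orange [485 174  27  26 202] [501. 186.] mean [ 0.62   -0.3858  0.0262] zmax 0.0428
orange [225 217   7  13  49] [229. 223.] mean [ 0.4892 -0.0921  0.0381] zmax 0.04
orange [ 13 219  14   6  44] [ 20. 221.] mean [0.4106 0.1524 0.024 ] zmax 0.017
orange [481 229   9   8  27] [486. 233.] mean [ 0.5613 -0.3978  0.0263] zmax 0.035
orange [235 265   7  56 215] [238. 294.] mean [ 0.5921 -0.0879  0.3107] zmax 0.3147
orange [269 265   6  56 234] [272. 293.] mean [ 0.5961 -0.0961  0.3123] zmax 0.3148
orange [  51  332  341   23 6003] [234. 344.] mean [ 0.5839 -0.0898  0.3198] zmax 0.3242
hub_top 0.97 [[0.4429 0.1015 0.0135]]
hub_top 0.55 [[ 0.5726 -0.0821  0.0631]]
stud 0.75 [[ 0.5703 -0.0818  0.0635]]
stud 0.64 [[0.4467 0.1015 0.0154]]
2.5833 [ 0.5635 -0.1023  0.2225] [-0.4 -0.3 -1.2]
```

View pics/w1.png

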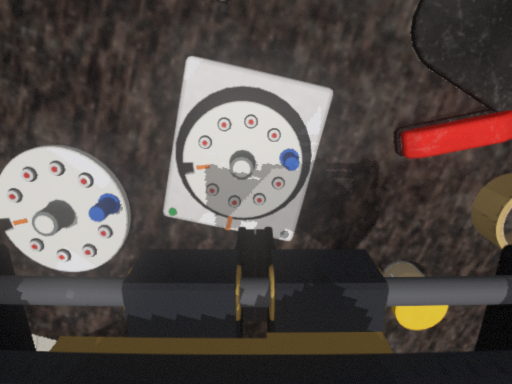

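The carousel is at (242,163), its stud at (290,160) to the right, and the notch with its orange bar at (202,167) to the left. The pin's bar is at (229,223), below the disc. Next I fit the centre and angles.

```bash
cat > f.py <<'E'
import numpy as np, cv2, sys
from scipy.optimize import least_squares
def fit(tag,zf=.0635):
    z=np.load(tag+".npz");p=z["p"];X=z["X"]
    near=np.hypot(X[...,0]-.565,X[...,1]+.087)<.075
    # hub
    m=near&(abs(X[...,2]-zf-.024)<.006)
    S=cv2.cvtColor(p,cv2.COLOR_RGB2HSV)[...,1]
    h=X[m&(S<60)&(np.hypot(X[...,0]-.565,X[...,1]+.087)<.025)]; print("hub",len(h),((h.max(0)+h.min(0))/2).round(4),h.mean(0).round(4))
    b=X[m&(S>120)]; print("stud",len(b),((b.max(0)+b.min(0))/2).round(4),b.mean(0).round(4))
    # disc circle
    d=(near&(abs(X[...,2]-zf)<.005)).astype(np.uint8)
    d=cv2.morphologyEx(d,cv2.MORPH_CLOSE,np.ones((5,5)))
    c=max(cv2.findContours(d,0,1)[0],key=cv2.contourArea).reshape(-1,2)
    q=X[c[:,1],c[:,0]]; q=q[abs(q[:,2]-zf)<.006]
    r=least_squares(lambda a:np.hypot(q[:,0]-a[0],q[:,1]-a[1])-a[2],[.565,-.087,.06],loss="soft_l1",f_scale=.001).x
    print("disc c,r",r.round(4),"face z",np.median(X[d>0][:,2]).round(4))
    # sampler top rectangle
    m2=((abs(X[...,2]-.035)<.006)&(np.hypot(X[...,0]-.565,X[...,1]+.087)<.13)&(p.min(2)>90))
    pts=X[m2][:,:2].astype(np.float32)*1000; print("sampler rect",len(pts),cv2.minAreaRect(pts))
if __name__=="__main__": fit(sys.argv[1])
E
python3 f.py w1
```

```text
hub 458 [ 0.5684 -0.0862  0.0855] [ 0.5689 -0.0862  0.0869]
stud 141 [ 0.5868 -0.1296  0.0885] [ 0.5871 -0.1295  0.0888]
disc c,r [ 0.5685 -0.0864  0.0595] face z 0.063
sampler rect 8741 ((568.9190063476562, -86.20993041992188), (179.46771240234375, 156.1691131591797), 4.031868934631348)
```

```bash
cat > inc.py <<'E'
from h import *
C=np.array([.5686,-.0863])
def rows(wps):
    """wps: list of (x,y,z,yaw_deg); print tool-frame increments, from the measured pose, one row each"""
    s=bot.read_state();R=np.array(s["tcp_rot"]);p=np.array(s["position"]);y=np.degrees(np.arctan2(R[1,0],R[0,0]))
    for w in wps:
        c,n=np.cos(np.radians(y)),np.sin(np.radians(y)); R=np.array([[c,n,0],[n,-c,0],[0,0,-1]])
        print((R.T@(np.array(w[:3])-p)*1000).round(1).tolist(),"roll",round(-np.radians(w[3]-y),3)); p=np.array(w[:3]);y=w[3]
def arc(phi,z,rho=.044): 
    a=np.radians(phi); return (C[0]+rho*np.cos(a),C[1]+rho*np.sin(a),z,phi+90)
E
python3 - <<'E'
from inc import *
s=bot.read_state();print(np.round(s["joint_positions"],1))
a=arc(-96,.2225)
rows([a,arc(-96,.072)]+[arc(f,.072) for f in range(-91,-20,5)])
E
```

```text
[-21.7  26.1  89.9  -0.   64.   51.8]
[-5.2, 24.8, -0.1] roll 0.392
[0.0, 0.0, 150.5] roll -0.0
[3.8, -0.2, 0.0] roll -0.087
[3.8, -0.2, 0.0] roll -0.087
[3.8, -0.2, 0.0] roll -0.087
[3.8, -0.2, 0.0] roll -0.087
[3.8, -0.2, 0.0] roll -0.087
[3.8, -0.2, 0.0] roll -0.087
[3.8, -0.2, 0.0] roll -0.087
[3.8, -0.2, 0.0] roll -0.087
[3.8, -0.2, 0.0] roll -0.087
[3.8, -0.2, 0.0] roll -0.087
[3.8, -0.2, 0.0] roll -0.087
[3.8, -0.2, 0.0] roll -0.087
[3.8, -0.2, 0.0] roll -0.087
[3.8, -0.2, 0.0] roll -0.087
[3.8, -0.2, 0.0] roll -0.087
```

Emit:
{"fn": "move_arm", "kwargs": {
  "increments": [
    {"xyz": [-5.2, 24.8, 0], "roll": 0, "grip": 0},
    {"xyz": [0, 0, 10], "roll": 0.1, "grip": 0},
    {"xyz": [0, 0, 20], "roll": 0.1, "grip": 0},
    {"xyz": [0, 0, 20], "roll": 0.1, "grip": 0},
    {"xyz": [0, 0, 20], "roll": 0.092, "grip": 0}
  ]
}}

```text
time_s: 3.15
position: [0.5641, -0.1313, 0.1523]
tcp_rot: [[0.994, -0.112, 0.001], [-0.112, -0.994, -0.001], [0.001, 0.0, -1.0]]
force: [0.1, 0.2, 0.3]
opening: 0.004
grasp_force: 0.0
```

Emit:
{"fn": "move_arm", "kwargs": {
  "increments": [
    {"xyz": [0, 0, 25], "roll": 0, "grip": 0},
    {"xyz": [0, 0, 20], "roll": 0, "grip": 0},
    {"xyz": [0, 0, 0], "roll": 0, "grip": 0},
    {"xyz": [0, 0, 0], "roll": 0, "grip": 0}
  ]
}}

```text
time_s: 3.48
position: [0.5635, -0.1303, 0.1069]
tcp_rot: [[0.994, -0.106, -0.003], [-0.106, -0.994, 0.001], [-0.003, -0.001, -1.0]]
force: [0.5, -0.5, -0.7]
opening: 0.008
grasp_force: 0.0
```

Position is as planned; I go on down to 0.072 and begin the arc.

Emit:
{"fn": "move_arm", "kwargs": {
  "increments": [
    {"xyz": [0, 0, 20], "roll": 0, "grip": 0},
    {"xyz": [0, 0, 14.5], "roll": 0, "grip": 0},
    {"xyz": [0, 0, 0], "roll": 0, "grip": 0},
    {"xyz": [0, 0, 0], "roll": 0, "grip": 0}
  ]
}}

```text
time_s: 3.82
position: [0.5651, -0.13, 0.0741]
tcp_rot: [[0.994, -0.105, 0.001], [-0.105, -0.994, -0.0], [0.001, 0.0, -1.0]]
force: [0.2, 0.3, 0.3]
opening: 0.009
grasp_force: 0.0
```

Emit:
{"fn": "move_arm", "kwargs": {
  "increments": [
    {"xyz": [3.8, -0.2, 0], "roll": -0.087, "grip": 0},
    {"xyz": [3.8, -0.2, 0], "roll": -0.087, "grip": 0},
    {"xyz": [3.8, -0.2, 0], "roll": -0.087, "grip": 0},
    {"xyz": [3.8, -0.2, 0], "roll": -0.087, "grip": 0},
    {"xyz": [0, 0, 0], "roll": 0, "grip": 0}
  ]
}}

```text
time_s: 4.23
position: [0.5814, -0.1286, 0.0751]
tcp_rot: [[0.97, 0.243, 0.003], [0.243, -0.97, -0.001], [0.003, 0.002, -1.0]]
force: [-0.1, -1.0, 0.7]
opening: 0.005
grasp_force: 0.0
```

```bash
python3 m.py w2 | grep -E "blue|^[0-9]"; python3 f.py w2
```

```text
blue [243 194  29  45 683] [258. 221.] mean [ 0.5997 -0.1245  0.0847] zmax 0.0897
4.2333 [ 0.5814 -0.1286  0.0751] [-0.1 -1.   0.7]
hub 415 [ 0.5767 -0.0859  0.0851] [ 0.5776 -0.0854  0.0858]
stud 540 [ 0.5981 -0.1236  0.0862] [ 0.5986 -0.1237  0.0886]
disc c,r [ 0.5782 -0.0813  0.0514] face z 0.063
sampler rect 15409 ((568.9619750976562, -86.87194061279297), (179.03257751464844, 154.67202758789062), 4.081923961639404)
```

View pics/w2.png

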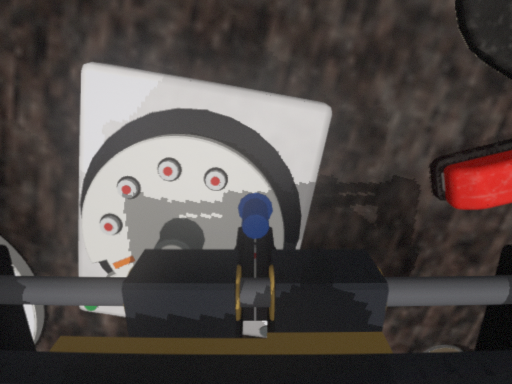

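The fingers are behind the stud at (255,210) and it is moving as planned; it now stands at about -52°. I carry on round the arc.

Emit:
{"fn": "move_arm", "kwargs": {
  "increments": [
    {"xyz": [3.8, -0.2, 0], "roll": -0.087, "grip": 0},
    {"xyz": [3.8, -0.2, 0], "roll": -0.087, "grip": 0},
    {"xyz": [3.8, -0.2, 0], "roll": -0.087, "grip": 0},
    {"xyz": [3.8, -0.2, 0], "roll": -0.087, "grip": 0},
    {"xyz": [3.8, -0.2, 0], "roll": -0.087, "grip": 0}
  ]
}}

```text
time_s: 4.8
position: [0.5964, -0.1198, 0.0736]
tcp_rot: [[0.777, 0.63, -0.0], [0.63, -0.777, -0.0], [-0.001, -0.0, -1.0]]
force: [-0.6, 0.1, 0.3]
opening: 0.007
grasp_force: 0.6
```

Emit:
{"fn": "move_arm", "kwargs": {
  "increments": [
    {"xyz": [3.8, -0.2, 0], "roll": -0.087, "grip": 0},
    {"xyz": [3.8, -0.2, 0], "roll": -0.087, "grip": 0},
    {"xyz": [3.8, -0.2, 0], "roll": -0.087, "grip": 0},
    {"xyz": [3.8, -0.2, 0], "roll": -0.087, "grip": 0},
    {"xyz": [0, 0, 0], "roll": 0, "grip": 0}
  ]
}}

```text
time_s: 5.22
position: [0.6065, -0.1078, 0.0735]
tcp_rot: [[0.517, 0.856, 0.0], [0.856, -0.517, -0.0], [-0.0, 0.0, -1.0]]
force: [0.6, 0.0, -0.1]
opening: 0.004
grasp_force: 0.0
```

```bash
python3 m.py w3 | grep -E "blue|orange|^[0-9]"; python3 f.py w3|head -2; python3 - <<'E'
from inc import *
s=bot.read_state();p=np.array(s["position"]);v=p[:2]-C;print("phi",np.degrees(np.arctan2(v[1],v[0])),np.hypot(*v))
rows([arc(-16.5,.073)])
E
```

```text
blue [239 194  32  47 762] [256. 219.] mean [ 0.617  -0.0909  0.0819] zmax 0.0897
orange [112 257  21  11 104] [122. 262.] mean [ 0.5293 -0.0803  0.0633] zmax 0.0643
orange [236 266   6  55 212] [238. 294.] mean [ 0.6192 -0.0775  0.1624] zmax 0.1657
orange [269 266   6  55 223] [272. 294.] mean [ 0.6271 -0.0817  0.163 ] zmax 0.1659
orange [  50  332  342   23 5947] [233. 344.] mean [ 0.6142 -0.0842  0.1714] zmax 0.1752
5.2167 [ 0.6065 -0.1078  0.0735] [ 0.6  0.  -0.1]
hub 383 [ 0.5722 -0.0811  0.085 ] [ 0.5744 -0.079   0.0857]
stud 540 [ 0.6156 -0.0922  0.0861] [ 0.616  -0.0919  0.0887]
phi -29.93118126024215 0.04404263024334222
[10.2, -1.5, 0.4] roll -0.259
```

Emit:
{"fn": "move_arm", "kwargs": {
  "increments": [
    {"xyz": [3.8, -0.2, 0], "roll": -0.087, "grip": 0},
    {"xyz": [3.8, -0.2, 0], "roll": -0.087, "grip": 0},
    {"xyz": [0, 0, 0], "roll": 0, "grip": 0},
    {"xyz": [0, 0, 0], "roll": 0, "grip": 0}
  ]
}}

```text
time_s: 5.7
position: [0.61, -0.1013, 0.0732]
tcp_rot: [[0.365, 0.931, 0.001], [0.931, -0.365, -0.0], [0.0, 0.001, -1.0]]
force: [-0.2, 0.3, 0.3]
opening: 0.003
grasp_force: 0.0
```

```bash
cat > ang.py <<'E'
from inc import *
import sys
def ang(tag):
    s=bot.read_state(); p,d=bot.capture("wrist"); X=cloud("wrist",d,s); cv2.imwrite(f"pics/{tag}.png",p[:,:,::-1]); np.savez(tag+".npz",p=p,X=X)
    H,S,V=cv2.split(cv2.cvtColor(p,cv2.COLOR_RGB2HSV)); near=np.hypot(X[...,0]-C[0],X[...,1]-C[1])
    for n,m in(("stud",(H>100)&(H<130)&(S>120)&(X[...,2]>.074)&(X[...,2]<.095)&(near<.06)),("bar",(H>5)&(H<22)&(S>120)&(abs(X[...,2]-.060)<.009)&(near<.055)&(near>.025)),("pinbar",(H>5)&(H<22)&(S>120)&(abs(X[...,2]-.037)<.005)&(near<.09)&(near>.058))):
        q=X[m]
        if n=="stud" and len(q): q=q[q[:,2]>np.percentile(q[:,2],90)-.003]
        if len(q): c=(q.max(0)+q.min(0))/2; c=q.mean(0); v=c[:2]-C; print(n,len(q),c.round(4),"r",np.hypot(*v).round(4),"ang",np.degrees(np.arctan2(v[1],v[0])).round(2))
    v=np.array(s["position"])[:2]-C; print("phi",np.degrees(np.arctan2(v[1],v[0])).round(2),np.hypot(*v).round(4),np.round(s["position"],4),np.round(s["force"],1),s["time_s"])
if __name__=="__main__": ang(sys.argv[1])
E
python3 ang.py w4
```

```text
stud 528 [ 0.616  -0.0838  0.0887] r 0.0475 ang 2.96
bar 109 [ 0.5287 -0.087   0.0633] r 0.0399 ang -178.99
pinbar 156 [ 0.4914 -0.0921  0.0388] r 0.0774 ang -175.72
phi -19.99 0.044 [ 0.61   -0.1013  0.0732] [-0.2  0.3  0.3] 5.7
```

Emit:
{"fn": "move_arm", "kwargs": {
  "increments": [
    {"xyz": [2, 0, 0], "roll": -0.03, "grip": 0},
    {"xyz": [0, 0, 0], "roll": 0, "grip": 0},
    {"xyz": [0, 0, 0], "roll": 0, "grip": 0}
  ]
}}

```text
time_s: 6.0
position: [0.6104, -0.0996, 0.0731]
tcp_rot: [[0.336, 0.942, -0.0], [0.942, -0.336, -0.0], [-0.0, -0.0, -1.0]]
force: [-0.5, -0.8, -0.3]
opening: 0.007
grasp_force: 0.4
```

```bash
python3 ang.py w5
```

```text
stud 527 [ 0.6159 -0.082   0.0887] r 0.0475 ang 5.25
bar 111 [ 0.5289 -0.0884  0.0634] r 0.0398 ang -176.91
pinbar 110 [ 0.4889 -0.0925  0.0389] r 0.08 ang -175.57
phi -17.6 0.0439 [ 0.6104 -0.0996  0.0731] [-0.5 -0.8 -0.3] 6.0
```

View pics/w5.png

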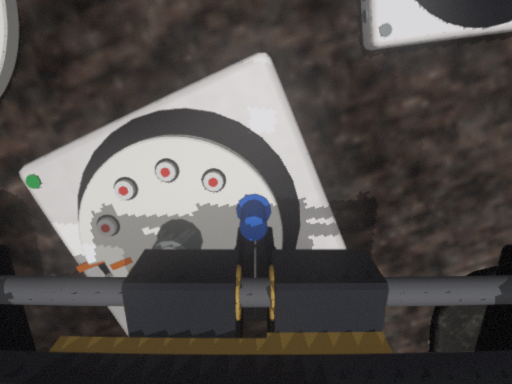

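The stud (254,215), the notch bar (121,264) and the deck bar (90,266) are in line. I back off, rise and check from above before pressing.

Emit:
{"fn": "move_arm", "kwargs": {
  "increments": [
    {"xyz": [-6, 0, 0], "roll": 0, "grip": 0},
    {"xyz": [-6, 0, -15], "roll": 0, "grip": 0},
    {"xyz": [-10, 0, -35], "roll": 0, "grip": 0},
    {"xyz": [-10, 0, -38], "roll": 0, "grip": 0},
    {"xyz": [-10, 5, -38], "roll": 0, "grip": 0}
  ]
}}

```text
time_s: 6.47
position: [0.5996, -0.1406, 0.1995]
tcp_rot: [[0.334, 0.942, -0.003], [0.942, -0.334, 0.002], [0.0, -0.003, -1.0]]
force: [0.5, -0.3, -0.3]
opening: 0.004
grasp_force: 0.0
```

Emit:
{"fn": "move_arm", "kwargs": {
  "increments": [
    {"xyz": [-20, 20, -10], "roll": 0, "grip": 0},
    {"xyz": [0, 15, 0], "roll": 0, "grip": 0},
    {"xyz": [0, 0, 0], "roll": 0, "grip": 0},
    {"xyz": [0, 0, 0], "roll": 0, "grip": 0}
  ]
}}

```text
time_s: 6.8
position: [0.6273, -0.1716, 0.2088]
tcp_rot: [[0.335, 0.942, -0.0], [0.942, -0.335, 0.001], [0.0, -0.001, -1.0]]
force: [-1.0, 0.1, -0.3]
opening: 0.004
grasp_force: 0.0
```

```bash
python3 ang.py w6; python3 f.py w6; python3 -c "
import cv2;i=cv2.imread('pics/w6.png');cv2.imwrite('pics/w6b.png',cv2.resize(i[:290,60:420],None,fx=2,fy=2,interpolation=2))"
```

```text
stud 180 [ 0.6162 -0.0823  0.0887] r 0.0477 ang 4.75
bar 37 [ 0.5289 -0.0885  0.0633] r 0.0398 ang -176.82
pinbar 98 [ 0.4939 -0.0918  0.0388] r 0.0749 ang -175.83
phi -55.44 0.1035 [ 0.6273 -0.1716  0.2088] [-1.   0.1 -0.3] 6.8
hub 587 [ 0.5691 -0.0857  0.0855] [ 0.5698 -0.0856  0.0868]
stud 182 [ 0.6159 -0.0823  0.0874] [ 0.6162 -0.0823  0.0887]
disc c,r [ 0.5689 -0.0856  0.0594] face z 0.063
sampler rect 10855 ((569.0175170898438, -86.39968872070312), (179.06553649902344, 156.42738342285156), 4.081393241882324)
```

View pics/w6b.png

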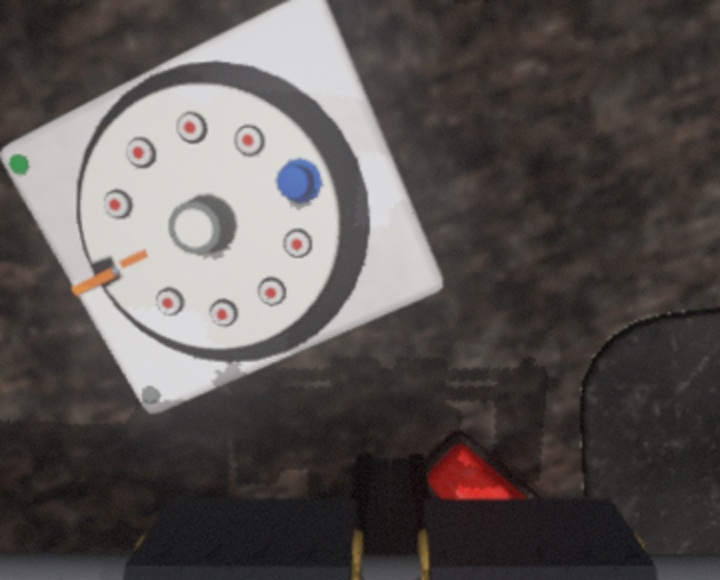

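The notch sits over the pin: stud-to-bar line at 4.07°, sampler at 4.08°. Next is the hub.

```bash
python3 - <<'E'
from inc import *
s=bot.read_state();R=np.array(s["tcp_rot"]);y=np.degrees(np.arctan2(R[1,0],R[0,0]));p=s["position"]
rows([(.5688,-.0858,p[2],y),(.5688,-.0858,.1,y)])
E
```

```text
[60.8, -82.7, 0.0] roll -0.0
[0.0, 0.0, 108.1] roll -0.0
```

Emit:
{"fn": "move_arm", "kwargs": {
  "increments": [
    {"xyz": [20.3, -27.6, 0], "roll": 0, "grip": 0},
    {"xyz": [20.3, -27.6, 0], "roll": 0, "grip": 0},
    {"xyz": [20.2, -27.5, 0], "roll": 0, "grip": 0},
    {"xyz": [0, 0, 30], "roll": 0, "grip": 0},
    {"xyz": [0, 0, 30], "roll": 0, "grip": 0}
  ]
}}

```text
time_s: 7.27
position: [0.5685, -0.0836, 0.1497]
tcp_rot: [[0.331, 0.944, 0.002], [0.944, -0.331, -0.0], [0.0, 0.002, -1.0]]
force: [1.6, -0.9, -0.5]
opening: 0.004
grasp_force: 0.0
```

Emit:
{"fn": "move_arm", "kwargs": {
  "increments": [
    {"xyz": [0, 0, 30], "roll": 0, "grip": 0},
    {"xyz": [0, 0, 18], "roll": 0, "grip": 0},
    {"xyz": [0, 0, 0], "roll": 0, "grip": 0},
    {"xyz": [0, 0, 0], "roll": 0, "grip": 0}
  ]
}}

```text
time_s: 7.6
position: [0.5681, -0.0851, 0.0998]
tcp_rot: [[0.333, 0.943, -0.004], [0.943, -0.333, 0.002], [0.0, -0.005, -1.0]]
force: [0.0, 0.8, 0.2]
opening: 0.007
grasp_force: 0.0
```

Emit:
{"fn": "move_arm", "kwargs": {
  "increments": [
    {"xyz": [0, 0, 4], "roll": 0, "grip": 0},
    {"xyz": [0, 0, 4], "roll": 0, "grip": 0},
    {"xyz": [0, 0, 4], "roll": 0, "grip": 0},
    {"xyz": [0, 0, 2], "roll": 0, "grip": 0},
    {"xyz": [0, 0, 0], "roll": 0, "grip": 0}
  ]
}}

```text
time_s: 8.02
position: [0.5698, -0.0862, 0.0871]
tcp_rot: [[0.334, 0.943, -0.0], [0.943, -0.334, 0.0], [0.0, -0.0, -1.0]]
force: [0.7, -0.2, 0.2]
opening: 0.005
grasp_force: 0.0
```

Emit:
{"fn": "move_arm", "kwargs": {
  "increments": [
    {"xyz": [0, 0, 2], "roll": 0, "grip": 0},
    {"xyz": [0, 0, 1], "roll": 0, "grip": 0},
    {"xyz": [0, 0, 1], "roll": 0, "grip": 0},
    {"xyz": [0, 0, 0], "roll": 0, "grip": 0}
  ]
}}

```text
time_s: 8.35
position: [0.5702, -0.0863, 0.0838]
tcp_rot: [[0.333, 0.943, 0.001], [0.943, -0.333, -0.0], [-0.0, 0.001, -1.0]]
force: [-0.0, -0.2, 4.7]
opening: 0.003
grasp_force: 2.2
```

Emit:
{"fn": "move_arm", "kwargs": {
  "increments": [
    {"xyz": [0, 0, 1.5], "roll": 0, "grip": 0},
    {"xyz": [0, 0, 1.5], "roll": 0, "grip": 0},
    {"xyz": [0, 0, 1], "roll": 0, "grip": 0},
    {"xyz": [0, 0, 0], "roll": 0, "grip": 0}
  ]
}}

```text
time_s: 8.68
position: [0.5702, -0.0863, 0.0797]
tcp_rot: [[0.334, 0.943, 0.001], [0.943, -0.334, -0.0], [-0.0, 0.001, -1.0]]
force: [-1.4, -0.8, 3.9]
opening: 0.001
grasp_force: 2.2
```

Emit:
{"fn": "move_arm", "kwargs": {
  "increments": [
    {"xyz": [0, 0, 1], "roll": 0, "grip": 0},
    {"xyz": [0, 0, 1], "roll": 0, "grip": 0},
    {"xyz": [0, 0, 1], "roll": 0, "grip": 0},
    {"xyz": [0, 0, 0], "roll": 0, "grip": 0}
  ]
}}

```text
time_s: 9.02
position: [0.5702, -0.0864, 0.0767]
tcp_rot: [[0.334, 0.943, 0.001], [0.943, -0.334, -0.0], [-0.0, 0.001, -1.0]]
force: [-0.5, -0.2, 4.7]
opening: 0.008
grasp_force: 2.3
```

It has gone well past the pin's tip at a steady 4 to 5 N, so the notch has entered. I press on to the bottom stop, watching for the force to rise.

Emit:
{"fn": "move_arm", "kwargs": {
  "increments": [
    {"xyz": [0, 0, 0.7], "roll": 0, "grip": 0},
    {"xyz": [0, 0, 0.7], "roll": 0, "grip": 0},
    {"xyz": [0, 0, 0], "roll": 0, "grip": 0}
  ]
}}

```text
time_s: 9.27
position: [0.5702, -0.0864, 0.0764]
tcp_rot: [[0.333, 0.943, 0.001], [0.943, -0.333, -0.001], [-0.0, 0.001, -1.0]]
force: [-2.6, 0.4, 12.2]
opening: 0.006
grasp_force: 5.9
```

Emit:
{"fn": "move_arm", "kwargs": {
  "increments": [
    {"xyz": [0, 0, 0.5], "roll": 0, "grip": 0},
    {"xyz": [0, 0, 0], "roll": 0, "grip": 0}
  ]
}}

```text
time_s: 9.43
position: [0.5703, -0.0863, 0.0764]
tcp_rot: [[0.333, 0.943, 0.001], [0.943, -0.333, -0.001], [-0.0, 0.001, -1.0]]
force: [-3.7, 0.9, 15.6]
opening: 0.004
grasp_force: 7.4
```

Hard stop reached at 15 N. I lift straight off and check.

Emit:
{"fn": "move_arm", "kwargs": {
  "increments": [
    {"xyz": [0, 0, -10], "roll": 0, "grip": 0},
    {"xyz": [0, 0, -30], "roll": 0, "grip": 0},
    {"xyz": [0, 0, -38], "roll": 0, "grip": 0},
    {"xyz": [0, 0, -38], "roll": 0, "grip": 0},
    {"xyz": [-20, 25, -15], "roll": 0, "grip": 0}
  ]
}}

```text
time_s: 9.85
position: [0.5858, -0.1096, 0.2099]
tcp_rot: [[0.33, 0.944, 0.002], [0.944, -0.33, 0.001], [0.002, 0.001, -1.0]]
force: [0.0, -0.3, -0.2]
opening: 0.009
grasp_force: 0.0
```

Emit:
{"fn": "move_arm", "kwargs": {
  "increments": [
    {"xyz": [-20, 27, 0], "roll": 0, "grip": 0},
    {"xyz": [-20, 27, 0], "roll": 0, "grip": 0},
    {"xyz": [0, 0, 0], "roll": 0, "grip": 0},
    {"xyz": [0, 0, 0], "roll": 0, "grip": 0}
  ]
}}

```text
time_s: 10.18
position: [0.625, -0.1707, 0.2049]
tcp_rot: [[0.336, 0.942, 0.001], [0.942, -0.336, -0.0], [0.0, 0.001, -1.0]]
force: [-1.1, 0.0, 0.1]
opening: 0.003
grasp_force: 0.0
```

```bash
python3 ang.py w7; python3 - <<'E'
from f import *; fit("w7",.0535)
from inc import C
X=np.load("w7.npz")["X"];r=np.hypot(X[...,0]-C[0],X[...,1]-C[1]);q=X[(r>.015)&(r<.055)&(abs(X[...,2]-.0535)<.002)]
A=np.c_[q[:,:2]-C,np.ones(len(q))];k=np.linalg.lstsq(A,q[:,2],rcond=None)[0];print("tilt deg",np.degrees(k[:2]),"z",k[2])
X=np.load("w6.npz")["X"];r=np.hypot(X[...,0]-C[0],X[...,1]-C[1]);q=X[(r>.015)&(r<.055)&(abs(X[...,2]-.0635)<.002)]
A=np.c_[q[:,:2]-C,np.ones(len(q))];k=np.linalg.lstsq(A,q[:,2],rcond=None)[0];print("before: tilt deg",np.degrees(k[:2]),"z",k[2])
i=cv2.imread('pics/w7.png');cv2.imwrite('pics/w7b.png',cv2.resize(i[:290,60:420],None,fx=2,fy=2,interpolation=2))
E
```

```text
stud 168 [ 0.616  -0.0822  0.0788] r 0.0476 ang 4.97
bar 37 [ 0.5289 -0.0885  0.0534] r 0.0397 ang -176.86
pinbar 104 [ 0.4943 -0.0918  0.0388] r 0.0745 ang -175.78
phi -56.28 0.1015 [ 0.625  -0.1707  0.2049] [-1.1  0.   0.1] 10.1833
hub 567 [ 0.5693 -0.0855  0.0755] [ 0.5697 -0.0854  0.0768]
stud 169 [ 0.616  -0.082   0.0786] [ 0.616  -0.0821  0.0788]
disc c,r [ 0.5689 -0.0857  0.0593] face z 0.053
sampler rect 11159 ((568.8506469726562, -86.45755004882812), (178.89109802246094, 156.48068237304688), 4.102261066436768)
tilt deg [0.05176396 0.04529246] z 0.052993508539751766
before: tilt deg [0.05305101 0.05723113] z 0.06299881500763334
```

View pics/w7b.png

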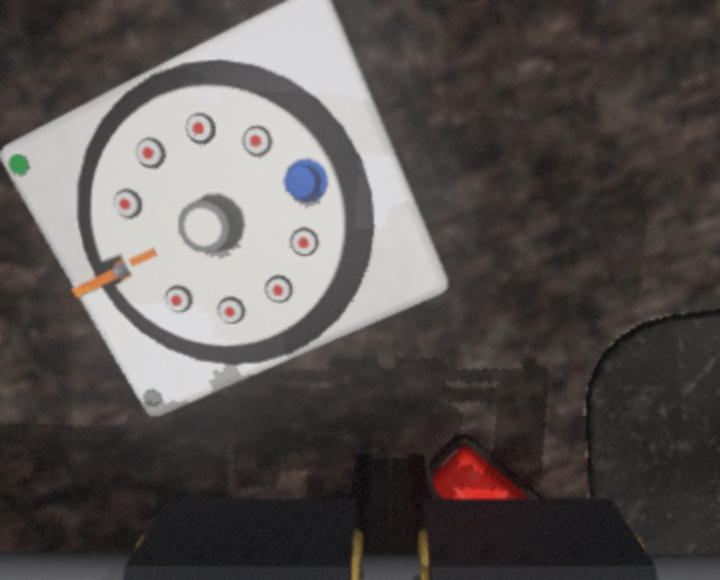

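The disc dropped exactly 10.0 mm and lies flat. The grey pin shows in the notch at (121,268), and the hand is clear.

```bash
python3 -c "from rig import bot; print(bot.hand_in())"
```

```text
the job is handed in; nothing more can be done
None
```

The carousel's notch is lined up with the sampler's pin, and the disc is pressed 10.0 mm down and lies flat; the hand is clear, the arm never went near the cup or bottles, and the job is handed in at about 10 s.

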